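# Feel for the sample vial in the dark bin and weigh it

### The arm

A 6-joint arm with a two-finger parallel gripper is mounted at the origin on a cart in front of the work surface, level with it; the furniture and walls round the work are solid. World frame = base frame: x ahead of the robot, y to its left, z up, the work surface at z = 0. Lengths are in m, angles in rad, forces in N, time in s.
With the tool pointing down it reaches from about 0.25 to 0.775 m from the base axis. Payload 4 kg.
Tool frame: the origin (TCP) lies at the very end of the fingers, on their centre line; the grasp point (between the pads) lies 19 mm behind it; z points along the fingers, y is the line along which they close (so a half turn about z gives the same grasp; the last joint's range is limited). The gripper opens to 94 mm and grips with 3 to 60 N. Pads are 16 mm wide; open, the fingers measure 119 mm over their backs; the gripper's body (75 mm by 177 mm) begins 78 mm behind the grasp point.
Start: joints at [-1.402, 0.087, 1.371, -0, 1.684, -0.103], TCP at [0.148, -0.53, 0.206] pointing down, gripper open.
Joint ranges: [-3.1, 3.1], [-0.76, 2.03], [0.27, 2.55], [-1.08, 4.22], [0.17, 2.65], [-2.57, 2.57]. Speed limits (rad/s): [2.79, 2.79, 3.14, 3.14, 3.14, 3.14].

### API

Orientations are given as a unit quaternion [w, x, y, z].
In Python, from cell import ctrl gives the robot as it stands.
- The arm moves only by the shell command python3 -m jog 'ROWS' [OPENING]. ROWS is a JSON object of lists of equal length, an entry for each row: "delta_pos": the shift along the tool's x, y, z in m, a list of three; "twist": the turn about the tool's z in degrees. In form: {"delta_pos": [[x, y, z], ...], "twist": [twist, ...]}. A call has exactly 5 rows; each row shifts and turns the commanded pose from where the row before left it, along the tool's axes as they then stand; what a row does not reach is not made up. A row lasts 1/10 s, in which the tool goes at most 50 mm and 8.59 degrees, less where a joint would pass 70% of its speed; a pose out of reach is approached as far as the arm can. A call is refused whole if a number of a shift passes 0.05 or a number of a turn 8.59, either way. A call with a gripper value outside its range is refused whole. OPENING is the opening, from 0 (shut) to 1 (fully open), set as the call begins (- or left out, the last holds). The fingers move at their own pace and stop on an object; the grip force is fixed at half the most. Time passes only in rows, so rows that do not move let the fingers close, or fill a call up. It gives the time, the measured TCP pose, the force, the opening and the grip force at its end, in the units of the state.
- ctrl.state(): the state, without advancing time (a new reading comes with each control period).
- ctrl.read_camera(name): name is "side" or "top" or "wrist"; returns a dict with "img" (420x560x3 uint8, red, green, blue), "K" (3x3 intrinsics, pixels), "position" and "rotation" of the camera in the world; the wrist camera has in their place "T_tool_cam" (4x4, takes a point from camera to tool coordinates, whose origin is the TCP and whose axes are the flange's). Camera axes: x right, y up, looking along -z (the intrinsics and any distortion apply to the point x, -y, -z); pixel columns grow to the right and rows downward; lengths in m; the calibration is good to about 2 mm. A picture is of the moment at which its call begins: read the wrist's pose just before it. There is no depth.
- ctrl.finish_job(): hands the job in; it is judged then, once.
The state is a dict: "time": time; "qpos": joint angles; "qvel": joint speeds; "joint_torque": joint torques, N m; "tool_pos": TCP position; "orientation": TCP orientation; "force": force on the tool from outside, world axes, zero at the start; "wrist_torque": the same for the moment, N m; "finger_gap": opening from 0.0 (shut) to 1.0 (fully open); "grip_force": force on a finger pad.
Only numpy, scipy, OpenCV 4.12 (cv2) and the standard library are available. Lean on these libraries where they do the work, as an engineer would, in place of code of your own. Each camera call takes 0.05 s, during which the arm holds its last target. There are 200 camera calls.

### The job

A thick sample vial lies somewhere in the slant-lid dark bin, beside two slimmer dropper bottles, and has to be weighed. Swing the bin's lid open, reach in under the fixed top, feel which of the three bays holds the thick vial, lift it out and lay it gently on the balance's pan. Leave the two slim bottles in the bin, then shut the lid fully again to keep the light out, without disturbing the things that stand on the bin and lie on the bench.

Things in the scene. Friction and masses are not known exactly. Their poses are not given: they have to be found in the camera images.
- bin: Grey opaque slant-lid bin, fixed, 262 (x) by 168 (y) by 92 mm high. Origin on the bench under the free edge of its fixed flat top; x along that edge, z up, the lid slopes down towards -y (robot's right). The flat top covers y 0 to 101 (z 86 to 92), the mouth under the lid y 0 to -65. End walls (x +-126 to 131) fall at 45 degrees from z 86 at y 5 to z 11 at y -70; outer wall 11 mm high at y -65 to -70.
- liner: Black moulded liner on the bin's floor; origin and axes of the bin. Its plain floor is at z 8 mm; ribs 12 mm high (tops at z 20), from y 34 to 92, part it into three bays 48 mm wide along y. It bears the three bottles, which lie on it unseen, each in an unknown bay, along y, feet towards the mouth (foot at y -9 to +1), caps inwards, within 3 mm of mid-bay.
- bay0 (a point): Point on the liner's floor (z 8 mm) in the middle of the bay at x -70 mm, 15 mm inwards of the flat top's edge (y +15 in the bin's frame); axes as the bin's. One of the three bays holds the thick vial: plain round bottle, 44 mm diameter, 75 mm long with its cap (the last 12 mm, 34 mm wide), 136 to 184 g; its top lies 44 mm above the floor.
- bay1 (a point): The same point in the middle bay (x 0). Two of the three bays hold a slim dark dropper bottle each: body 34 mm diameter, 82 mm long with its narrow cap, 50 g; its top lies 34 mm above the floor, 10 mm lower than the vial's.
- bay2 (a point): The same point in the bay at x +70 mm.
- bin_edge (a point): Middle of the lid's hinge line: the free edge of the fixed top (y 0, z 92 mm in the bin's frame). The hinge axis runs along the bin's x; the hinge barrel has a radius of 4 mm.
- lid_grip (a point): Centre of the lid's black handle, a small round bar of 18 mm diameter and 36 mm long, parallel to the hinge, on a short stem: 88 mm from the hinge line along the lid and 26 mm out from it. Taken across its two ends (along the bin's x) it can turn between the fingers. 
- lid (a joint): Angle of the grey lid (272 by 113 mm, 5 mm thick with a 12 mm skirt), rad. 0: shut, sloping 45 degrees down from the hinge; grows as the lid swings up; straight up at 2.36, stops at 2.5. The hinge is stiff (0.15 N m): the lid stays where it is left. It may start a little ajar (up to 0.1).
- balance: White bench balance, fixed, 200 (x) by 165 (y) mm, display and keys on its near (-x) side. Origin on the bench under its centre, z up. A tall green wire rack stands on the bench behind it, from about x = 0.69 m on, and bottles on a blue tray behind the bin: keep the wrist clear of them.
- pan: Square steel weighing pan on the balance, 142 by 142 mm with a rim 14 mm high and 3 mm thick, fixed. Origin at the centre of its underside, 56 mm above the bench; its floor is at z = 59 mm, its rim at 70 mm above the bench.
- carton: Small carton 41 by 56 by 50 mm standing loose on the bin's fixed top, at its +x end (farther from the robot). Origin at the centre of its underside. Not to be disturbed.
- jar: Olive screw jar, 54 mm diameter, 66 mm high, standing loose on the bin's fixed top, at its -x end (nearer the robot). Origin at the centre of its underside. Not to be disturbed.
- dish: Petri dish, 61 mm diameter, 13 mm high, loose on the bench between bin and balance. Origin at the centre of its underside. Not to be disturbed.
- marker: Marker pen, 17 by 135 by 16 mm, lying loose on the bench beyond the dish. Origin at the centre of its underside. Not to be disturbed.

How it is judged:
On the way, in this order (a step that is already met when the one before it is completed fails the run):
1. the lid has been swung well open (value of joint lid above 1.2 rad), for 0.2 s.
2. the thick vial rests on the pan while the gripper is still down there with it (less than 60 mm above the pan: set down, not dropped), and the two slim bottles are still in the bin (contact force between pan and anything else above 1.1 N and z of the grasp point in the frame of pan below 0.06 m and contact force between liner and anything else between 0.7 and 1.25 N and horizontal distance between the grasp point and pan below 0.1 m), for 0.1 s.
At the end, for the whole second after the job is handed in: The thick vial alone lies on the balance's pan (the pan carries 1.1 to 2.5 N), both slim bottles still lie on the bin's liner (it carries 0.7 to 1.25 N), the lid is shut to within 0.06 rad, and nothing is held (contact force between pan and anything else between 1.1 and 2.5 N and contact force between liner and anything else between 0.7 and 1.25 N and value of joint lid below 0.06 rad); the robot touches nothing.
It fails at once if the carton or the jar standing on the bin's fixed top is moved more than 20 mm (distance of any of carton, jar from where it was at the start of the episode above 0.02 m).
It fails at once if the loose petri dish or the marker pen on the bench is moved more than 30 mm (distance of any of dish, marker from where it was at the start of the episode above 0.03 m).
It fails at once if the pan is struck or pressed with more than 35 N (contact force between pan and anything else above 35 N).
It also fails if it takes over 72 s, if anything falls off the work surface, if the arm or the gripper's body presses on something with over 40 N, if the wrist force passes 120 N, or if a joint passes its speed limit or range.

## Working session

There is one attempt and no reset: what is moved stays moved. The work goes in short steps, Python scripts to look and compute and a shell command to move; the robot and the scene stay as the last step left them, time stands still between calls to the robot, and variables do not carry over. Pictures are saved under pics/ and viewed, at most 10 in all, crops included, and the job is handed in when it is done.

```bash
ls; mkdir -p pics
python3 - <<'E'
from cell import ctrl
import cv2
s=ctrl.state();print(s)
for n in("side","top"):
    c=ctrl.read_camera(n);cv2.imwrite(f"pics/{n}0.png",c["img"][:,:,::-1]);print(n,c["K"],c["position"],c["rotation"],[k for k in c])
c=ctrl.read_camera("wrist");print(c["T_tool_cam"],c["K"])
E
```

```text
pics
{'time': 0.0, 'qpos': array([-1.40207832e+00,  8.79633490e-02,  1.37225962e+00, -3.32001939e-05,
        1.68356182e+00, -1.03100922e-01]), 'qvel': array([ 9.48688325e-04,  1.46472896e-03, -1.13133049e-03,  8.43932765e-04,
       -7.95555503e-05, -2.45402175e-04]), 'joint_torque': array([ 7.20143544e-04, -3.40172017e+01, -3.02424502e+01,  7.18758255e-02,
        3.28855834e-02, -1.52625985e-04]), 'tool_pos': array([ 0.1475585 , -0.52927317,  0.20429687]), 'orientation': array([-1.09494068e-03,  9.90778172e-01,  1.35489531e-01, -5.24418876e-05]), 'force': array([-0.23126901, -0.08061581, -0.00342264]), 'wrist_torque': array([-0.01594668,  0.00034676,  0.02200225]), 'grip_force': 0.0, 'finger_gap': 1.0013619810088357}
side [[456.16576179   0.         276.06605561]
 [  0.         456.16576179 215.64457659]
 [  0.           0.           1.        ]] [0.16652756 0.7044815  0.47350497] [-0.18150703 -0.10321057  0.53968878  0.81556042] ['img', 'K', 'position', 'rotation']
top [[379.0256251    0.         281.1888403 ]
 [  0.         379.0256251  208.50014982]
 [  0.           0.           1.        ]] [ 0.3823791  -0.05279961  1.06146477] [-0.7027692  -0.04982739  0.05678457  0.70739536] ['img', 'K', 'position', 'rotation']
[[-3.16810793e-04  9.66336342e-01  2.57281894e-01  7.30616701e-02]
 [ 9.99999725e-01  1.33675492e-04  7.29298190e-04 -3.64530534e-04]
 [ 6.70355062e-04  2.57282054e-01 -9.66336119e-01 -1.80331486e-01]
 [ 0.00000000e+00  0.00000000e+00  0.00000000e+00  1.00000000e+00]] [[300.18896834   0.         277.36023353]
 [  0.         300.18896834 206.50659904]
 [  0.           0.           1.        ]]
```

Run:
```python
import cv2
for n in("side","top"):
    i=cv2.imread(f"pics/{n}0.png");cv2.imwrite(f"pics/{n}0b.png",cv2.resize(i,(800,600),interpolation=cv2.INTER_CUBIC))
```

```text
(no output)
```

View pics/top0b.png

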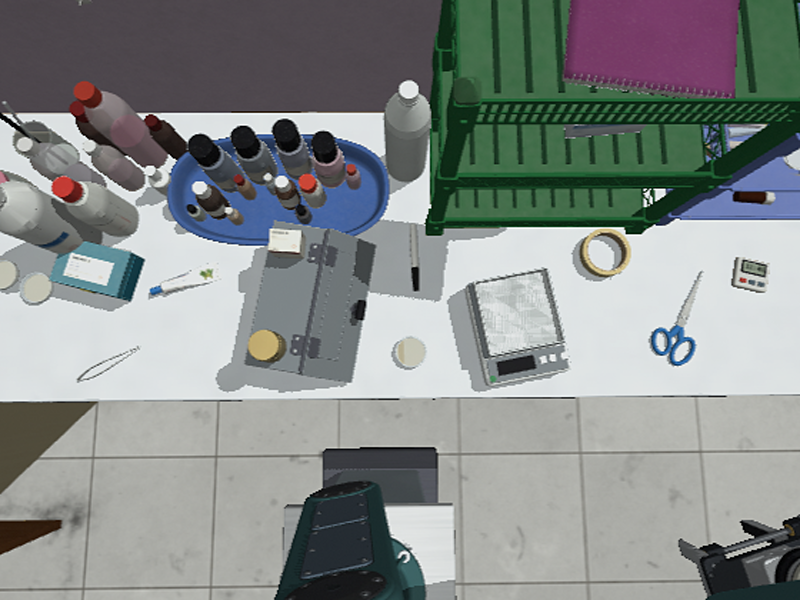

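View pics/side0b.png

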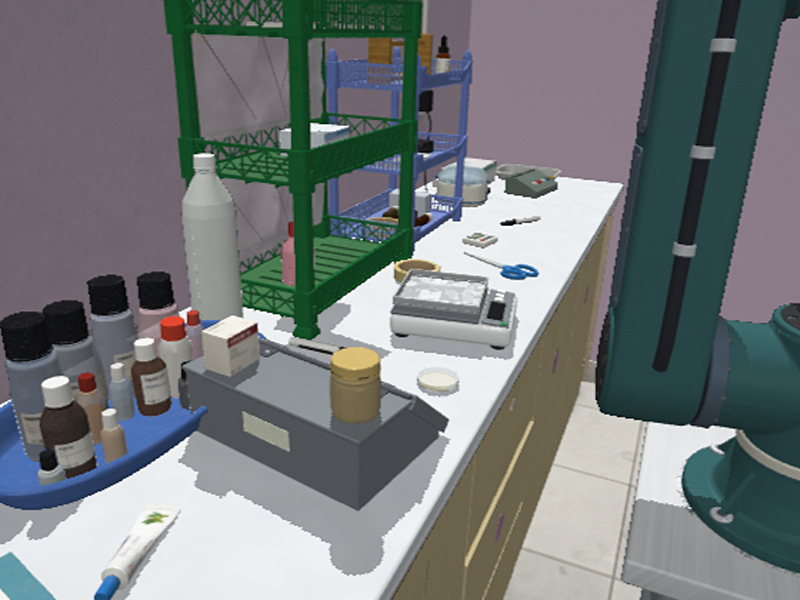

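The top view (800x600) shows the bin at about (310,300) with its handle at (361,310), the jar at (266,346) and the carton at (285,240). The dish is at (410,351), the marker at (415,257) and the balance pan at (517,312). I'll enlarge this area to read corners.

Run:
```python
import cv2
i=cv2.imread("pics/top0.png")
c=i[145:285,165:405];cv2.imwrite("pics/crop1.png",cv2.resize(c,None,fx=3.3333,fy=3.3333,interpolation=cv2.INTER_CUBIC))
```

```text
(no output)
```

View pics/crop1.png

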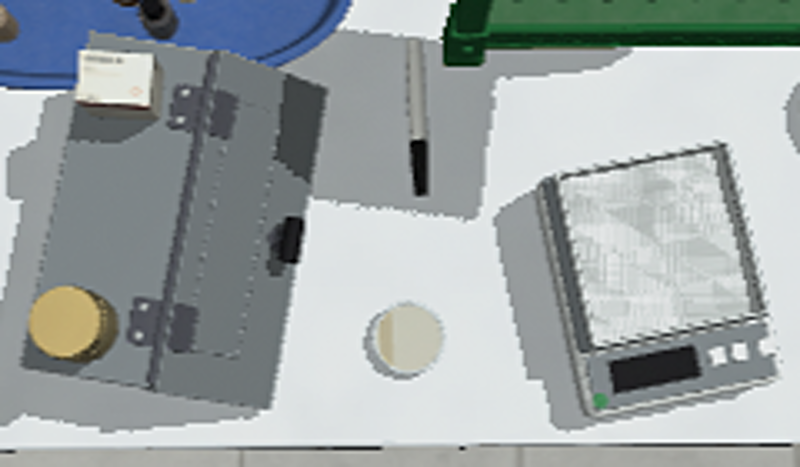

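Crop pixel readings: hinge line ends (214,52) and (153,387), top's rear corners (91,31) and (22,367), handle (291,240). Pan rim corners are (552,180), (724,146), (766,314) and (586,350). Jar top is (70,322), carton top (117,78), dish (408,338) and marker (417,117).

```bash
cat > h.py <<'E'
import numpy as np
from cell import ctrl
from scipy.spatial.transform import Rotation as R
K=np.array([[379.0256251,0,281.1888403],[0,379.0256251,208.50014982],[0,0,1]])
P=np.array([0.3823791,-0.05279961,1.06146477]);q=[-0.7027692,-0.04982739,0.05678457,0.70739536]
Rt=R.from_quat([q[1],q[2],q[3],q[0]])
def pw(u,v,z):
    d=Rt.apply([(u-K[0,2])/K[0,0],-(v-K[1,2])/K[1,1],-1]);return P+d*(z-P[2])/d[2]
def cw(u,v,z): return pw(u/3.33333+165,v/3.33333+145,z)
def wp(p):
    c=Rt.inv().apply(np.array(p)-P);return np.array([K[0,0]*c[0]/-c[2]+K[0,2],-K[1,1]*c[1]/-c[2]+K[1,2]])
def wc(p): return (wp(p)-[165,145])*3.33333
E
python3 - <<'E'
from h import *
from scipy.optimize import least_squares
np.set_printoptions(precision=4,suppress=True)
for n,u,v,z in [("hf",214,52,.094),("hn",153,387,.094),("rf",91,31,.092),("rn",22,367,.092),("handle",291,240,.06),("jar",70,322,.158),("carton",117,78,.142),("dish",408,338,.013),("marker",417,117,.01),("markend",420,195,.01)]:print(n,cw(u,v,z)[:2])
for u,v in[(552,180),(724,146),(766,314),(586,350)]:print("pan",cw(u,v,.07)[:2])
pts=[((131,0,.094),(214,52)),((-131,0,.094),(153,387)),((131,101,.092),(91,31)),((-131,101,.092),(22,367))]
# lid handle vs angle: fit pose and lid angle
def bw(s,b): 
    c,n=np.cos(s[2]),np.sin(s[2]);return [s[0]+c*b[0]-n*b[1],s[1]+n*b[0]+c*b[1],b[2]]
def lid(a,r,o):  # r along, o out
    t=-np.pi/4+a  # direction angle in (-y,z)
    return (-(r*np.cos(t)-o*np.sin(t)), .092+r*np.sin(t)+o*np.cos(t))
def res(s):
    e=[]
    for b,c in pts:
        e+=list(wc(bw(s,(b[0]/1000,b[1]/1000,b[2])))-c)
    y,z=lid(s[3],.088,.026);e+=list(wc(bw(s,(0,y,z)))-[291,240])
    for x,c in((.136,(327,88)),(-.136,(271,410))):
        y,z=lid(s[3],.113,.0025);e+=list(wc(bw(s,(x,y,z)))-c)
    return np.array(e)
r=least_squares(res,[.5,.0,0.,0.05]);print(r.x,r.fun.round(1))
s=r.x
for a in(0,s[3],.05,1.2,2.2):
    y,z=lid(a,.088,.026);print(a,y,z,bw(s,(0,y,z)))
for x in(-.07,0,.07):print(bw(s,(x,.015,.008)))
E
```

```text
hf [0.6577 0.0729]
hn [0.3962 0.1155]
rf [0.6758 0.1706]
rn [0.412  0.2156]
handle [0.5122 0.0138]
jar [0.4416 0.1643]
carton [0.6243 0.1387]
dish [ 0.436  -0.0801]
marker [ 0.6237 -0.0897]
markend [ 0.5563 -0.0915]
pan [ 0.5579 -0.1947]
pan [ 0.5848 -0.3336]
pan [ 0.45   -0.3603]
pan [ 0.4228 -0.2177]
[ 0.5269  0.0941 -0.1668  0.0492] [ 0.6  2.  -0.4 -2.  -1.8  3.7  0.3 -3.3  2.2  0.1 -0.7  0.7 -0.2 -0.7]
0 -0.08061017305526641 0.04815937956643407 [np.float64(0.5134897718108147), np.float64(0.014617138672937888), np.float64(0.04815937956643407)]
0.0491704731271862 -0.08266754116785677 0.05217440976883447 [np.float64(0.5131480929559866), np.float64(0.012588341218565724), np.float64(0.05217440976883447)]
0.05 -0.08270054911901137 0.05224299841016697 [np.float64(0.5131426111373069), np.float64(0.012555791648624068), np.float64(0.05224299841016697)]
1.2 -0.0700708930934193 0.15124584323891932 [np.float64(0.5152400901354937), np.float64(0.02501005971932735), np.float64(0.15124584323891932)]
2.2 0.011994192943413362 0.18297328913277883 [np.float64(0.5288691069589021), np.float64(0.10593550841539574), np.float64(0.18297328913277883)]
[np.float64(0.4603403880435456), np.float64(0.12052487303080968), 0.008]
[np.float64(0.5293682984777381), np.float64(0.10889957384803182), 0.008]
[np.float64(0.5983962089119307), np.float64(0.09727427466525397), 0.008]
```

```bash
python3 -m jog '{"delta_pos": [[0,0,-0.02],[0,0,-0.02],[0,0,-0.02],[0,0,-0.02],[0,0,-0.02]], "twist": [-8.1,-8.1,-8.1,-8.1,-8.1]}' 0
python3 -m jog '{"delta_pos": [[0,0,-0.02],[0,0,-0.02],[0,0,-0.02],[0,-0.03,0],[0,-0.03,0]], "twist": [-8.1,-8.1,-8.1,0,0]}'
python3 -c "
from h import *
s=ctrl.state();print(s['qpos'].round(3))"
```

```text
time: 0.65
tool_pos: [0.1476, -0.5296, 0.3058]
orientation: [-0.0, 0.881, 0.473, 0.0]
force: [-0.4, -0.5, 0.2]
finger_gap: 0.611
grip_force: 0.0
time: 1.15
tool_pos: [0.0884, -0.5199, 0.3658]
orientation: [0.0, 0.763, 0.646, -0.0]
force: [0.5, 0.0, -0.2]
finger_gap: 0.18
grip_force: 0.0
[-1.51   0.061  1.082 -0.     1.998 -1.344]
```

```bash
python3 -m jog '{"delta_pos": [[0,-0.04,0],[0,-0.04,0],[0,-0.04,0],[0,-0.045,0],[0.03,0,0]], "twist": [0,0,0,0,0]}'
python3 -m jog '{"delta_pos": [[0.04,0,0],[0.04,0,0],[0.04,0,0],[0.04,0,0],[0.04,0,0]], "twist": [0,0,0,0,0]}'
python3 -c "
from h import *
s=ctrl.state();print(s['qpos'].round(3),s['tool_pos'],s['orientation'])"
```

```text
time: 1.65
tool_pos: [-0.0738, -0.463, 0.3626]
orientation: [-0.002, 0.766, 0.643, 0.001]
force: [0.4, -0.4, 0.5]
finger_gap: 0.004
grip_force: 0.0
time: 2.15
tool_pos: [-0.0353, -0.2637, 0.3651]
orientation: [-0.0, 0.764, 0.645, 0.0]
force: [0.3, 0.1, 1.4]
finger_gap: 0.004
grip_force: 0.0
[-1.918 -0.512  1.54  -0.     2.113 -1.75 ] [-0.03528688 -0.26369468  0.36512592] [-7.61018915e-05  7.63875101e-01  6.45364094e-01  1.05307680e-04]
```

```bash
python3 -m jog '{"delta_pos": [[0.03,0.01,0],[0.03,0.01,0],[0.03,0.01,0],[0.03,0.01,0],[0.03,0.01,0]], "twist": [0,0,0,0,0]}'
python3 -c "
from h import *
s=ctrl.state();print(s['qpos'].round(3),s['tool_pos'],s['orientation'].round(3),R.from_quat(np.roll(s['orientation'],-1)).as_matrix()[:,2])"
```

```text
time: 2.65
tool_pos: [0.0428, -0.1386, 0.3719]
orientation: [-0.007, 0.765, 0.643, 0.004]
force: [0.8, -1.0, 0.1]
finger_gap: 0.005
grip_force: 0.0
[-1.659 -0.757  1.631 -0.007  2.283 -1.49 ] [ 0.0427911  -0.13856186  0.3719485 ] [-0.007  0.765  0.643  0.004] [-0.00384058  0.01558218 -0.99987121]
```

```bash
python3 -m jog '{"delta_pos": [[0.02,0,0],[0.02,0,0],[0.02,0,0],[0,0,0],[0,0,0]], "twist": [0,0,0,0,0]}'
python3 -c "
from h import *
s=ctrl.state();print(s['qpos'].round(3),s['tool_pos'],s['orientation'].round(3),R.from_quat(np.roll(s['orientation'],-1)).as_matrix()[:,2])"
```

```text
time: 3.15
tool_pos: [0.0661, -0.1085, 0.3906]
orientation: [-0.02, 0.763, 0.646, 0.006]
force: [0.5, 0.4, 0.3]
finger_gap: 0.006
grip_force: 0.0
[-1.45  -0.756  1.589 -0.016  2.348 -1.295] [ 0.06611988 -0.10846463  0.39064327] [-0.02   0.763  0.646  0.006] [-0.01620544  0.03764624 -0.99915972]
```

```bash
python3 -m jog '{"delta_pos": [[0,0.05,-0.04],[0,0.05,-0.04],[0,0.05,-0.04],[0.03,0.04,-0.04],[0.05,0,-0.03]], "twist": [0,0,0,0,0]}'
python3 -m jog '{"delta_pos": [[0.05,0,-0.02],[0.05,0,-0.02],[0.05,0,-0.02],[0.05,-0.02,-0.02],[0.05,-0.04,-0.02]], "twist": [0,0,0,0,0]}'
python3 -c "
from h import *
s=ctrl.state();print(s['qpos'].round(3),s['tool_pos'],s['orientation'].round(3),R.from_quat(np.roll(s['orientation'],-1)).as_matrix()[:,2])"
```

```text
time: 3.65
tool_pos: [0.2207, -0.0747, 0.5319]
orientation: [-0.024, 0.765, 0.644, 0.005]
force: [1.7, 1.4, 0.8]
finger_gap: 0.001
grip_force: 0.0
time: 4.15
tool_pos: [0.2105, 0.1499, 0.6294]
orientation: [-0.021, 0.765, 0.644, 0.004]
force: [1.4, -0.3, 0.2]
finger_gap: 0.004
grip_force: 0.0
[ 0.34  -0.185  0.699  0.085  2.633  0.585] [0.210452   0.14993851 0.62940138] [-0.021  0.765  0.644  0.004] [-0.02016918  0.03671723 -0.99912214]
```

```bash
python3 -m jog '{"delta_pos": [[0.03,-0.04,0.04],[0.03,-0.045,0.02],[0.02,-0.045,0],[0,-0.045,0],[0,-0.045,0]], "twist": [0,0,0,0,0]}'
python3 -c "
from h import *
s=ctrl.state();print(s['qpos'].round(3),s['tool_pos'],s['orientation'].round(3),R.from_quat(np.roll(s['orientation'],-1)).as_matrix()[:,2])"
```

```text
time: 4.65
tool_pos: [0.017, 0.2528, 0.5879]
orientation: [-0.019, 0.765, 0.644, 0.005]
force: [-0.1, 1.4, 0.1]
finger_gap: 0.007
grip_force: 0.0
[ 1.239 -0.295  0.894  0.047  2.513  1.448] [0.0169987  0.25283684 0.58792594] [-0.019  0.765  0.644  0.005] [-0.01661282  0.03600584 -0.99921349]
```

```bash
python3 -m jog '{"delta_pos": [[0,-0.02,-0.05],[0,-0.01,-0.05],[0,0,-0.05],[0,0,-0.05],[0,0,-0.05]], "twist": [0,0,0,0,0]}'
python3 -c "
from h import *
s=ctrl.state();print(s['qpos'].round(3),s['tool_pos'],s['orientation'].round(3),R.from_quat(np.roll(s['orientation'],-1)).as_matrix()[:,2])"
```

```text
time: 5.15
tool_pos: [-0.0118, 0.2635, 0.6935]
orientation: [-0.059, 0.762, 0.642, 0.057]
force: [0.2, 0.3, 0.1]
finger_gap: 0.004
grip_force: 0.0
[ 1.368 -0.125  0.451  0.048  2.653  1.584] [-0.01176658  0.26353842  0.69350023] [-0.059  0.762  0.642  0.057] [ 0.01037597  0.16286084 -0.98659449]
```

```bash
python3 -m jog '{"delta_pos": [[-0.03,0,-0.05],[-0.03,0,-0.05],[-0.03,0,-0.05],[-0.03,0,-0.05],[-0.03,0,-0.05]], "twist": [0,0,0,0,0]}'
python3 -c "
from h import *
s=ctrl.state();print(s['qpos'].round(3),s['tool_pos'],s['orientation'].round(3),R.from_quat(np.roll(s['orientation'],-1)).as_matrix()[:,2])"
```

```text
time: 5.65
tool_pos: [-0.0519, 0.1421, 0.7167]
orientation: [-0.102, 0.758, 0.634, 0.114]
force: [0.1, -0.4, 0.7]
finger_gap: 0.005
grip_force: 0.0
[ 1.806 -0.319  0.508 -0.241  2.654  1.753] [-0.05188874  0.14213604  0.71674108] [-0.102  0.758  0.634  0.114] [ 0.043373    0.29934811 -0.95315764]
```

```bash
python3 -m jog '{"delta_pos": [[0,0.02,-0.05],[0,0.02,-0.05],[0,0,-0.05],[0,0,-0.05],[0,0,-0.05]], "twist": [0,0,0,0,0]}'
python3 -c "
from h import *
s=ctrl.state();print(s['qpos'].round(3),s['tool_pos'],s['orientation'].round(3),R.from_quat(np.roll(s['orientation'],-1)).as_matrix()[:,2])"
```

```text
time: 6.15
tool_pos: [-0.0427, 0.1268, 0.7659]
orientation: [-0.147, 0.746, 0.628, 0.169]
force: [0.4, -0.9, -0.7]
finger_gap: 0.005
grip_force: 0.0
[ 2.563 -0.218  0.296 -1.012  2.653  1.738] [-0.04273052  0.12683541  0.76587708] [-0.147  0.746  0.628  0.169] [ 0.06750982  0.43078232 -0.89992723]
```

```bash
python3 -m jog '{"delta_pos": [[0.03,0,0.05],[0.03,0,0.05],[0.03,0,0.03],[0.04,0,0.02],[0.04,0,0]], "twist": [0,0,0,0,0]}'
python3 -c "
from h import *
s=ctrl.state();print(s['qpos'].round(3),s['tool_pos'],s['orientation'].round(3),R.from_quat(np.roll(s['orientation'],-1)).as_matrix()[:,2])"
```

```text
time: 6.65
tool_pos: [-0.028, 0.2256, 0.7649]
orientation: [-0.136, 0.741, 0.633, 0.179]
force: [-1.2, -0.4, 1.3]
finger_gap: 0.007
grip_force: 0.0
[ 1.619 -0.174  0.286 -0.213  2.579  1.57 ] [-0.02798808  0.22560714  0.76494099] [-0.136  0.741  0.633  0.179] [ 0.09225193  0.42794628 -0.89908373]
```

```bash
python3 -m jog '{"delta_pos": [[-0.02,0.03,-0.04],[-0.02,0.02,-0.05],[-0.01,0,-0.05],[-0.01,0,-0.05],[-0.01,0,-0.05]], "twist": [0,0,0,0,0]}'
python3 -c "
from h import *
s=ctrl.state();print(s['qpos'].round(3),s['tool_pos'],s['orientation'].round(3),R.from_quat(np.roll(s['orientation'],-1)).as_matrix()[:,2])"
```

```text
time: 7.15
tool_pos: [-0.0235, 0.138, 0.7757]
orientation: [-0.152, 0.746, 0.62, 0.192]
force: [-1.0, -0.1, 0.3]
finger_gap: 0.006
grip_force: 0.0
[ 1.524 -0.282  0.275 -0.163  2.653  1.544] [-0.02347283  0.13795905  0.7757334 ] [-0.152  0.746  0.62   0.192] [ 0.09797046  0.46456505 -0.88010289]
```

```bash
python3 -m jog '{"delta_pos": [[-0.045,-0.005,-0.025],[-0.045,0,-0.025],[-0.045,0,-0.025],[-0.045,0,-0.025],[-0.045,0,-0.025]], "twist": [0,0,0,0,0]}'
python3 -c "
from h import *
s=ctrl.state();print(s['qpos'].round(3),s['tool_pos'],s['orientation'].round(3),R.from_quat(np.roll(s['orientation'],-1)).as_matrix())"
```

```text
time: 7.65
tool_pos: [-0.0022, 0.008, 0.789]
orientation: [-0.222, 0.717, 0.613, 0.248]
force: [-0.1, 0.1, -0.5]
finger_gap: 0.006
grip_force: 0.0
[ 1.692 -0.474  0.275 -0.343  2.654  1.488] [-0.00221991  0.00798763  0.78896925] [-0.222  0.717  0.613  0.248] [[ 0.12610449  0.98853117  0.08308907]
 [ 0.76864558 -0.15031531  0.62176305]
 [ 0.62712171 -0.01454106 -0.77878554]]
```

```bash
cat >> h.py <<'E'
np.set_printoptions(precision=4,suppress=True)
BO=np.array([0.5269,0.0941,0]);BY=-0.1668
BR=np.array([[np.cos(BY),-np.sin(BY),0],[np.sin(BY),np.cos(BY),0],[0,0,1]])
def b2w(b): return BO+BR@(np.array(b)/1000)
def st():
    s=ctrl.state();return s,np.array(s['tool_pos']),R.from_quat(np.roll(s['orientation'],-1)).as_matrix()
def tool(d): # world delta m -> tool
    return st()[2].T@np.array(d)
def togo(target,grasp=True): # world target of grasp point (or TCP)
    s,p,M=st();g=p-M[:,2]*.019 if grasp else p
    return M.T@(np.array(target)-g)
def binpose():
    s,p,M=st();return (BR.T@(p-BO))*1000,BR.T@M
def lid(a,r,o,x=0):
    t=-np.pi/4+a
    return np.array([x,(-r*np.cos(t)+o*np.sin(t))*1000,92+(r*np.sin(t)+o*np.cos(t))*1000])
E
python3 -c "
from h import *
s,p,M=st()
print(BR.T@M)
t=b2w(lid(.049,.088,.026));print(t)
print(togo(t),tool([.05,0,0]),tool([0,.05,0]),tool([0,0,.05]))"
python3 -m jog '{"delta_pos": [[0,0.05,0.02],[0,0.05,0.03],[0,0.05,0.03],[0,0.05,0.03],[0,0.05,0.03]], "twist": [0,0,0,0,0]}'
python3 -c "
from h import *
s,p,M=st()
print(s['qpos'],p,BR.T@M)
t=b2w(lid(.049,.088,.026));print(togo(t))"
```

```text
[[-0.0033  0.9998 -0.0213]
 [ 0.7789  0.0159  0.6269]
 [ 0.6271 -0.0145 -0.7788]]
[0.5132 0.0126 0.0522]
[-0.3935  0.5195  0.6385] [0.0063 0.0494 0.0042] [ 0.0384 -0.0075  0.0311] [ 0.0314 -0.0007 -0.0389]
time: 8.15
tool_pos: [0.1728, 0.037, 0.7103]
orientation: [-0.229, 0.712, 0.617, 0.243]
force: [2.9, -5.7, -4.0]
finger_gap: 0.004
grip_force: 0.0
[ 2.501  -0.7573  0.7134 -1.0797  2.4819  1.5508] [0.1728 0.037  0.7103] [[-0.0093  0.9991 -0.0412]
 [ 0.7771  0.0332  0.6285]
 [ 0.6293 -0.0262 -0.7767]]
[-0.3921  0.3577  0.5365]
```

```bash
python3 -m jog '{"delta_pos": [[0,-0.05,-0.02],[0,-0.05,-0.02],[0,-0.05,-0.02],[0.02,-0.05,0],[0.04,0,0.02]], "twist": [0,0,0,0,0]}'
python3 -m jog '{"delta_pos": [[0.04,0,0.02],[0.04,0,0.02],[0.04,0,0.03],[0.04,0,0.03],[0.04,0,0.03]], "twist": [0,0,0,0,0]}'
python3 -c "
from h import *
s,p,M=st()
print(s['qpos'],p,BR.T@M)"
```

```text
time: 8.65
tool_pos: [0.0081, 0.082, 0.7772]
orientation: [-0.224, 0.729, 0.595, 0.252]
force: [2.9, 1.4, 1.7]
finger_gap: 0.0
grip_force: 0.0
time: 9.15
tool_pos: [0.009, 0.1702, 0.7876]
orientation: [-0.231, 0.699, 0.625, 0.259]
force: [-0.7, 0.7, -0.2]
finger_gap: 0.004
grip_force: 0.0
[ 2.552  -0.3926  0.5007 -0.991   2.3769  1.7087] [0.009  0.1702 0.7876] [[-0.042   0.9985 -0.0353]
 [ 0.7572  0.0548  0.6509]
 [ 0.6519  0.0006 -0.7583]]
```

```bash
python3 -m jog '{"delta_pos": [[0.04,0,0.04],[0.03,0.01,0.04],[0.03,0.01,0.04],[0.03,0.02,0.04],[0.02,0.03,0.04]], "twist": [0,0,0,0,0]}'
python3 -c "
from h import *
s,p,M=st()
print(s['qpos'],p,BR.T@M)"
```

```text
time: 9.65
tool_pos: [0.0465, 0.1923, 0.7432]
orientation: [-0.239, 0.702, 0.589, 0.321]
force: [1.2, 0.6, 0.4]
finger_gap: 0.003
grip_force: 0.0
[ 2.627  -0.5848  0.8553 -1.0782  2.2155  1.8386] [0.0465 0.1923 0.7432] [[-0.014   0.9987  0.0485]
 [ 0.6813 -0.026   0.7315]
 [ 0.7319  0.0433 -0.6801]]
```

```bash
python3 -m jog '{"delta_pos": [[0.01,-0.045,0.01],[0.01,-0.045,0.01],[0.01,-0.045,0.01],[0.02,-0.045,0.02],[0.04,0,0.03]], "twist": [0,0,0,0,0]}'
python3 -c "
from h import *
s,p,M=st()
print(s['qpos'],p,BR.T@M)"
```

```text
time: 10.15
tool_pos: [-0.1137, 0.3345, 0.7415]
orientation: [-0.235, 0.699, 0.595, 0.318]
force: [-1.4, -0.4, -0.7]
finger_gap: 0.0
grip_force: 0.0
[ 2.3761 -0.2982  0.7663 -0.772   2.0323  1.9503] [-0.1137  0.3345  0.7415] [[-0.0258  0.9987  0.045 ]
 [ 0.6882 -0.015   0.7254]
 [ 0.7251  0.0497 -0.6868]]
```

```bash
python3 -m jog '{"delta_pos": [[0.03,0.03,0.03],[0.02,0.04,0.03],[0.01,0.045,0.03],[0.01,0.045,0.03],[0,0.045,0.03]], "twist": [0,0,0,0,0]}'
python3 -m jog '{"delta_pos": [[0,0.05,0.02],[0,0.05,0.02],[-0.01,0.05,0.01],[-0.02,0.045,0],[-0.02,0.045,0]], "twist": [0,0,0,0,0]}'
python3 -c "
from h import *
s,p,M=st()
print(s['qpos'],p,BR.T@M)
t=b2w(lid(.049,.088,.026));print(togo(t))"
```

```text
time: 10.65
tool_pos: [0.0299, 0.403, 0.7173]
orientation: [-0.233, 0.703, 0.593, 0.315]
force: [-0.0, 0.4, 0.1]
finger_gap: 0.008
grip_force: 0.0
time: 11.15
tool_pos: [0.2019, 0.3677, 0.6707]
orientation: [-0.229, 0.705, 0.595, 0.31]
force: [0.6, 2.1, -0.5]
finger_gap: 0.004
grip_force: 0.0
[ 0.4121 -0.4223  1.0246  0.6483  1.9136  1.005 ] [0.2019 0.3677 0.6707] [[-0.0177  0.9987  0.0473]
 [ 0.7035 -0.0211  0.7103]
 [ 0.7104  0.0459 -0.7023]]
[-0.6559  0.3434  0.2587]
```

```bash
python3 -m jog '{"delta_pos": [[-0.04,0.025,0],[-0.045,0.025,0],[-0.045,0.025,0],[-0.045,0.025,0],[-0.045,0.025,0]], "twist": [0,0,0,0,0]}' 1
python3 -m jog '{"delta_pos": [[-0.045,0.025,0],[-0.045,0.025,0],[-0.045,0.025,0],[-0.045,0.025,0],[-0.045,0.025,0]], "twist": [0,0,0,0,0]}'
python3 -m jog '{"delta_pos": [[-0.045,0.025,0],[-0.045,0.025,0],[-0.045,0.025,0.02],[-0.03,0.02,0.04],[-0.02,0,0.04]], "twist": [0,0,0,0,0]}'
python3 -c "
from h import *
s,p,M=st()
print(s['qpos'],p,BR.T@M)
t=b2w(lid(.049,.088,.026));print(togo(t))
import cv2
c=ctrl.read_camera('wrist');cv2.imwrite('pics/w1.png',c['img'][:,:,::-1])"
```

```text
time: 11.65
tool_pos: [0.2977, 0.1972, 0.5258]
orientation: [-0.228, 0.706, 0.594, 0.31]
force: [0.6, 0.7, 0.6]
finger_gap: 0.396
grip_force: 0.0
time: 12.15
tool_pos: [0.3945, 0.0223, 0.3759]
orientation: [-0.229, 0.706, 0.595, 0.31]
force: [0.1, -0.2, -0.3]
finger_gap: 0.821
grip_force: 0.0
time: 12.65
tool_pos: [0.4812, -0.0512, 0.1866]
orientation: [-0.229, 0.706, 0.594, 0.31]
force: [1.0, 0.9, 0.3]
finger_gap: 0.995
grip_force: 0.0
[-0.7165  0.0676  1.6387  0.7041  1.8041 -0.5074] [ 0.4812 -0.0512  0.1866] [[-0.0144  0.9987  0.0484]
 [ 0.7048 -0.0242  0.709 ]
 [ 0.7093  0.0443 -0.7035]]
[-0.0476  0.0133  0.163 ]
```

View pics/w1.png

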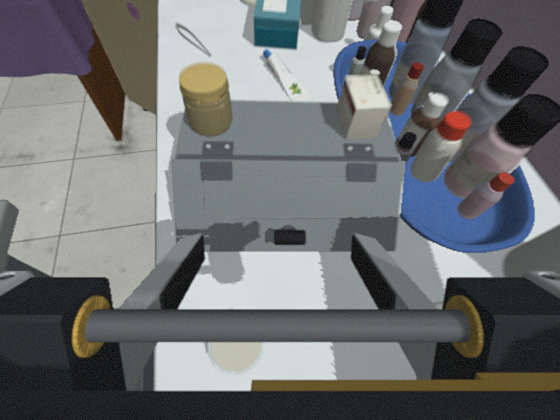

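The wrist view shows the lid shut or nearly so, with the black handle at (290,237) between the open fingers. The hinge ends are at about (183,150) and (397,152).

```bash
cat >> h.py <<'E'
def wpix(pw_):
    s,p,M=st();c=ctrl.read_camera("wrist");T=c["T_tool_cam"];K=c["K"]
    x=T[:3,:3].T@(M.T@(np.array(pw_)-p)-T[:3,3])
    return np.array([K[0,0]*x[0]/-x[2]+K[0,2],K[1,1]*-x[1]/-x[2]+K[1,2]])
E
python3 -c "
from h import *
for a in (0,.05,.1):print(a,wpix(b2w(lid(a,.088,.026))))
print(wpix(b2w([-131,0,94])),wpix(b2w([131,0,94])))"
```

```text
0 [297.3065 238.4067]
0.05 [297.3909 239.9021]
0.1 [294.8939 240.5634]
[178.8292 160.1574] [399.1193 163.2024]
```

```bash
python3 -m jog '{"delta_pos": [[-0.025,0.005,0.03],[-0.022,0.005,0.04],[0,0,0.04],[0,0,0.03],[0,0,0.01]], "twist": [0,0,0,0,0]}'
python3 -c "
from h import *
t=b2w(lid(.049,.088,.026));print(togo(t),binpose()[0],st()[0]['force'])
import cv2
c=ctrl.read_camera('wrist');cv2.imwrite('pics/w2.png',c['img'][:,:,::-1])"
```

```text
time: 13.45
tool_pos: [0.5101, 0.0215, 0.0524]
orientation: [-0.229, 0.704, 0.597, 0.309]
force: [-0.8, -0.5, 0.4]
finger_gap: 1.002
grip_force: 0.0
[-0.0061  0.0047  0.0135] [ -4.5281 -74.36    52.3586] [-0.7609 -0.4743  0.3925]
```

View pics/w2.png

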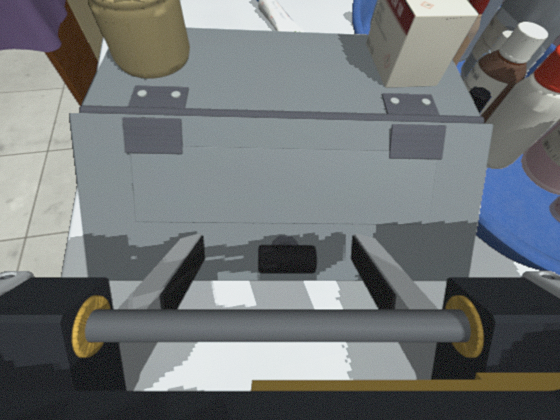

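The handle is at (287,259), centred between the open pads. I'll advance the last centimetre and close.

```bash
python3 -m jog '{"delta_pos": [[-0.004,0.003,0.006],[-0.002,0,0.006],[0,0,0],[0,0,0],[0,0,0]], "twist": [0,0,0,0,0]}' 0.25
python3 -m jog '{"delta_pos": [[0,0,0],[0,0,0],[0,0,0],[0,0,0],[0,0,0]], "twist": [0,0,0,0,0]}' 0.25
python3 -c "
from h import *
t=b2w(lid(.049,.088,.026));print(togo(t),binpose()[0],st()[0]['force'])
s,p,M=st();g=(BR.T@(p-.019*M[:,2]-BO))*1000;print(g)"
```

```text
time: 14.0
tool_pos: [0.5144, 0.0239, 0.0397]
orientation: [-0.229, 0.705, 0.596, 0.31]
force: [-0.5, -1.3, 0.0]
finger_gap: 0.608
grip_force: 0.0
time: 14.5
tool_pos: [0.5168, 0.0236, 0.04]
orientation: [-0.227, 0.705, 0.595, 0.311]
force: [7.0, 0.9, -1.8]
finger_gap: 0.382
grip_force: 30.0
[ 0.0006 -0.0009  0.0022] [  1.7873 -71.1974  40.0185] [ 7.0178  0.9183 -1.7992]
[  0.8064 -84.6602  53.3898]
```

```bash
python3 -c "
from h import *
M=binpose()[1]
g=[lid(a,.088,.026) for a in np.arange(.05,1.96,.127)]
for a,b in zip(g,g[1:]):print((M.T@(b-a)).round(1),b.round(0))"
```

```text
[  4.6   0.6 -10.7] [  0. -87.  63.]
[  5.9   0.6 -10. ] [  0. -90.  74.]
[ 7.1  0.6 -9.2] [  0. -92.  86.]
[ 8.2  0.6 -8.2] [  0. -92.  97.]
[ 9.2  0.6 -7.1] [  0. -90. 109.]
[10.   0.5 -5.9] [  0. -87. 120.]
[10.7  0.5 -4.6] [  0. -83. 131.]
[11.2  0.4 -3.2] [  0. -77. 141.]
[11.5  0.3 -1.7] [  0. -70. 151.]
[11.6  0.2 -0.3] [  0. -62. 159.]
[11.6  0.2  1.2] [  0. -53. 167.]
[11.3  0.1  2.7] [  0. -44. 173.]
[10.9  0.   4.1] [  0. -33. 178.]
[10.3 -0.1  5.4] [  0. -22. 181.]
[ 9.5 -0.2  6.7] [  0. -10. 183.]
```

```bash
python3 -m jog '{"delta_pos": [[0.0046,0.001,-0.0107],[0.0059,0.001,-0.01],[0.0071,0.001,-0.0092],[0.0082,0.001,-0.0082],[0.0092,0.001,-0.0071]], "twist": [0,0,0,0,0]}'
python3 -m jog '{"delta_pos": [[0.01,0.0005,-0.0059],[0.0107,0.0005,-0.0046],[0.0112,0.0005,-0.0032],[0.0115,0,-0.0017],[0.0116,0,-0.0003]], "twist": [0,0,0,0,0]}'
python3 -m jog '{"delta_pos": [[0.0116,0,0.0012],[0.0113,0,0.0027],[0.0109,0,0.0041],[0,0,0],[0,0,0]], "twist": [0,0,0,0,0]}'
python3 -c "
from h import *
s,p,M=st();g=(BR.T@(p-.019*M[:,2]-BO))*1000;print(g,s['force'],s['wrist_torque'],np.hypot(g[1],g[2]-92),M)
import cv2
c=ctrl.read_camera('wrist');cv2.imwrite('pics/w3.png',c['img'][:,:,::-1])"
```

```text
time: 15.0
tool_pos: [0.5154, 0.0164, 0.0952]
orientation: [-0.229, 0.705, 0.596, 0.309]
force: [5.3, 2.3, -6.3]
finger_gap: 0.378
grip_force: 30.0
time: 15.5
tool_pos: [0.52, 0.0432, 0.1473]
orientation: [-0.228, 0.705, 0.596, 0.309]
force: [4.6, -3.7, -4.0]
finger_gap: 0.374
grip_force: 30.0
time: 16.0
tool_pos: [0.5253, 0.0734, 0.168]
orientation: [-0.228, 0.704, 0.597, 0.312]
force: [1.8, -5.1, 7.2]
finger_gap: 0.38
grip_force: 30.0
[  0.9133 -34.141  181.2943] [ 1.783  -5.05    7.1617] [-0.0859 -0.3024 -0.2923] 95.59853207973912 [[ 0.0941  0.9816  0.1661]
 [ 0.6971 -0.184   0.693 ]
 [ 0.7108  0.0506 -0.7016]]
```

View pics/w3.png

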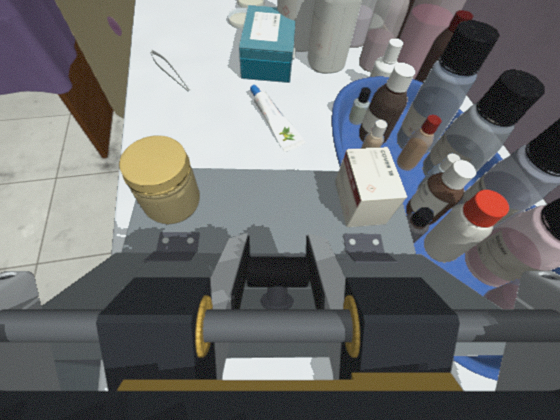

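The handle is gripped and the lid stands at about 1.7 rad. I'll release it and finish the opening by pushing from the inner side.

```bash
python3 -m jog '{"delta_pos": [[0.0103,0,0.0054],[0,0,0],[0,0,0],[0,0,0],[0,0,0]], "twist": [0,0,0,0,0]}' 0.6
python3 -m jog '{"delta_pos": [[0,0,-0.03],[0,0,-0.04],[0,0,-0.04],[-0.02,0,-0.01],[-0.035,0,0.035]], "twist": [0,0,0,0,0]}' 0
python3 -c "
from h import *
s,p,M=st();b,Mb=binpose();print(b,s['force'])
print(Mb.T@(np.array([0,-80,155])-b))"
```

```text
time: 16.55
tool_pos: [0.5254, 0.0843, 0.1676]
orientation: [-0.23, 0.705, 0.596, 0.309]
force: [0.9, -0.4, -0.6]
finger_gap: 0.6
grip_force: 0.0
time: 17.05
tool_pos: [0.5104, -0.0176, 0.1946]
orientation: [-0.222, 0.704, 0.598, 0.312]
force: [0.8, -0.3, -0.1]
finger_gap: 0.206
grip_force: 0.0
[   2.303  -112.9059  194.6493] [ 0.8028 -0.2755 -0.0649]
[-4.5497 -5.4261 51.0884]
```

```bash
python3 -m jog '{"delta_pos": [[-0.023,0,0.034],[0.015,0,0.009],[0.015,0,0.009],[0.0106,0,0.0064],[0.0106,0,0.0064]], "twist": [0,0,0,0,0]}'
python3 -m jog '{"delta_pos": [[0.0106,0,0.0064],[0.0106,0,0.0064],[0.0106,0,0.0064],[0,0,0],[0,0,0]], "twist": [0,0,0,0,0]}'
python3 -c "
from h import *
s,p,M=st();b,Mb=binpose();print(b,s['force'])"
```

```text
time: 17.55
tool_pos: [0.5201, 0.0516, 0.1633]
orientation: [-0.229, 0.705, 0.596, 0.309]
force: [-0.5, -2.2, -0.5]
finger_gap: 0.007
grip_force: 0.8
time: 18.05
tool_pos: [0.5261, 0.0877, 0.1728]
orientation: [-0.23, 0.704, 0.596, 0.31]
force: [0.4, 0.1, 0.2]
finger_gap: 0.004
grip_force: 0.0
[  0.3099  -6.4666 172.7697] [0.4375 0.1114 0.1792]
```

Push further until the stop shows in the force, then back off and look.

```bash
python3 -m jog '{"delta_pos": [[0.005,0,0.005],[0.003,0,0.003],[0.003,0,0.003],[0,0,0],[0,0,0]], "twist": [0,0,0,0,0]}'
python3 -c "
from h import *
s,p,M=st();b,Mb=binpose();print(b,s['force'])"
python3 -m jog '{"delta_pos": [[-0.02,0,-0.02],[-0.035,0,-0.035],[-0.04,0,-0.01],[-0.04,0,0.02],[-0.02,0,0.02]], "twist": [0,0,0,0,0]}'
python3 -c "
from h import *
s,p,M=st();b,Mb=binpose();print(b,s['force'])
import cv2
c=ctrl.read_camera('wrist');cv2.imwrite('pics/w4.png',c['img'][:,:,::-1])"
```

```text
time: 18.55
tool_pos: [0.5289, 0.1018, 0.1719]
orientation: [-0.229, 0.705, 0.596, 0.309]
force: [-0.8, -4.1, -1.6]
finger_gap: 0.007
grip_force: 1.6
[  0.7263   7.9424 171.91  ] [-0.7532 -4.082  -1.5977]
time: 19.05
tool_pos: [0.5101, -0.0251, 0.0786]
orientation: [-0.229, 0.706, 0.595, 0.31]
force: [0.7, 0.2, -1.0]
finger_gap: 0.004
grip_force: 0.0
[   3.2498 -120.3809   78.5955] [ 0.7005  0.1528 -1.0082]
```

View pics/w4.png

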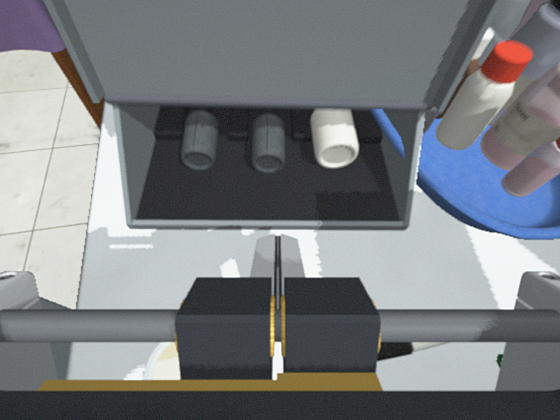

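The open bin shows two slim dark bottles, feet at (199,158) and (266,156). The thick white vial is at (337,154), in the +x bay, bay 2.

```bash
python3 -c "
from h import *
for y in(-9,-4,1):print(y,wpix(b2w([70,y,30])),wpix(b2w([-70,y,25])),wpix(b2w([0,y,25])))
print(wpix(b2w([-131,-70,11])),wpix(b2w([131,-70,11])))
b,Mb=binpose();g=b-19*Mb[:,2]
print(b,Mb,Mb.T@(np.array([70,18,33])-g),Mb.T@(np.array([70,18,33])-g)*0, Mb[:,2])"
```

```text
-9 [346.7746 159.2007] [201.8499 164.2029] [272.6355 166.1748]
-4 [341.9238 160.5126] [199.6969 161.9616] [270.2762 162.9754]
1 [339.8938 156.8933] [200.0594 157.6187] [270.461  158.5905]
[126.2635 227.3583] [409.1407 228.4774]
[   2.9754 -118.569    80.9127] [[-0.0205  0.9987  0.0461]
 [ 0.7051 -0.0183  0.7089]
 [ 0.7088  0.0471 -0.7038]] [ 60.959   62.1898 152.6242] [0. 0. 0.] [ 0.0461  0.7089 -0.7038]
```

```bash
python3 -m jog '{"delta_pos": [[0.02,0.03,0],[0.02,0.03,0],[0.0188,0,0.01],[0,0,0.03],[0,0,0.03]], "twist": [0,0,0,0,0]}' 0.64
python3 -m jog '{"delta_pos": [[0,0,0.01],[0,0,0],[0,0,0],[0,0,0],[0,0,0]], "twist": [0,0,0,0,0]}'
python3 -c "
from h import *
s,p,M=st();b,Mb=binpose();g=b-19*Mb[:,2]
print(g,Mb.T@(np.array([68,15,33])-g),s['force'],s['finger_gap'])
import cv2
c=ctrl.read_camera('wrist');cv2.imwrite('pics/w5.png',c['img'][:,:,::-1])"
```

```text
time: 20.15
tool_pos: [0.5871, 0.0554, 0.0762]
orientation: [-0.228, 0.704, 0.597, 0.31]
force: [-0.7, -0.1, 0.4]
finger_gap: 0.392
grip_force: 0.0
time: 20.65
tool_pos: [0.5882, 0.0609, 0.0692]
orientation: [-0.228, 0.705, 0.596, 0.31]
force: [-0.1, 0.2, -0.2]
finger_gap: 0.637
grip_force: 0.0
[ 65.0234 -36.0297  82.5932] [ 0.7586 -0.3901 71.2155] [-0.0867  0.1546 -0.1804] 0.6368869220539914
```

View pics/w5.png

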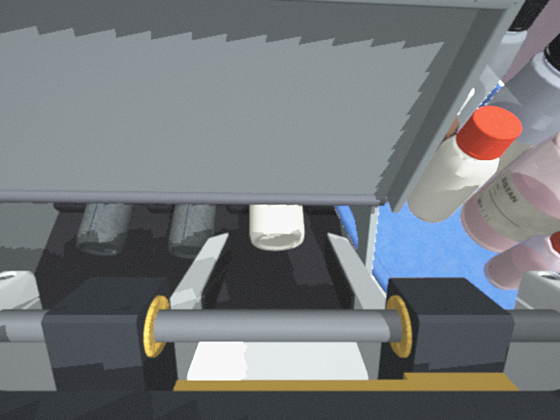

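The vial's foot at (277,240) lies midway between the fingertips (227 and 330), so I'll go straight in.

```bash
python3 -m jog '{"delta_pos": [[0,0,0.025],[0,0,0.02],[0,0,0.015],[0,0,0.011],[0,0,0]], "twist": [0,0,0,0,0]}'
python3 -c "
from h import *
s,p,M=st();b,Mb=binpose();g=b-19*Mb[:,2]
print(b,g,Mb.T@(np.array([68,15,33])-g),s['force'],s['wrist_torque'])"
```

```text
time: 21.2
tool_pos: [0.5988, 0.1118, 0.0176]
orientation: [-0.23, 0.705, 0.596, 0.309]
force: [-0.3, -0.4, -0.2]
finger_gap: 0.639
grip_force: 0.0
[67.9579 29.3562 17.6154] [67.1184 15.875  30.9778] [ 0.802   0.9862 -2.0041] [-0.3182 -0.3587 -0.2434] [-0.2824 -0.0493  0.0113]
```

```bash
python3 -m jog '{"delta_pos": [[0,0,-0.001],[0,0,0],[0,0,0],[0,0,0],[0,0,0]], "twist": [0,0,0,0,0]}' 0.3
python3 -m jog '{"delta_pos": [[0,0,0],[0,0,0],[0,0,0],[0,0,0],[0,0,0]], "twist": [0,0,0,0,0]}'
python3 -c "
from h import *
s,p,M=st();b,Mb=binpose();print(b,s['force'],s['wrist_torque'])"
```

```text
time: 21.7
tool_pos: [0.5992, 0.11, 0.0196]
orientation: [-0.229, 0.705, 0.596, 0.31]
force: [-1.3, -2.1, 1.5]
finger_gap: 0.451
grip_force: 29.7
time: 22.2
tool_pos: [0.5992, 0.11, 0.0196]
orientation: [-0.229, 0.705, 0.596, 0.31]
force: [-1.8, -4.3, 4.7]
finger_gap: 0.455
grip_force: 29.7
[68.6936 27.7357 19.5624] [-1.8328 -4.3152  4.7284] [-0.2294  0.0773  0.1045]
```

```bash
python3 -m jog '{"delta_pos": [[0.003,0,-0.003],[0.004,0,-0.004],[0.003,0,-0.003],[0,0,0],[0,0,0]], "twist": [0,0,0,0,0]}'
python3 -c "
from h import *
s,p,M=st();b,Mb=binpose();print(b,s['force'],s['wrist_torque'])"
python3 -m jog '{"delta_pos": [[-0.008,0,-0.008],[-0.014,0,-0.014],[-0.014,0,-0.014],[-0.014,0,-0.014],[-0.012,0,-0.012]], "twist": [0,0,0,0,0]}'
python3 -c "
from h import *
s,p,M=st();b,Mb=binpose();print(b,s['force'],s['wrist_torque'],s['finger_gap'],s['qpos'])
import cv2
c=ctrl.read_camera('wrist');cv2.imwrite('pics/w6.png',c['img'][:,:,::-1])"
```

```text
time: 22.7
tool_pos: [0.598, 0.1106, 0.0329]
orientation: [-0.229, 0.705, 0.596, 0.309]
force: [-0.2, -0.0, -1.2]
finger_gap: 0.456
grip_force: 29.8
[67.3804 28.1176 32.9313] [-0.2264 -0.0381 -1.1944] [-0.5567  0.0645 -0.0086]
time: 23.2
tool_pos: [0.5817, 0.0227, 0.0324]
orientation: [-0.229, 0.705, 0.596, 0.309]
force: [0.1, 0.0, -2.0]
finger_gap: 0.451
grip_force: 29.8
[ 65.8716 -61.349   32.3656] [ 0.085   0.04   -2.0324] [-0.5488  0.066   0.0347] 0.4512322185295235 [-0.4965  0.3433  1.6489  0.7621  1.4529 -0.544 ]
```

View pics/w6.png

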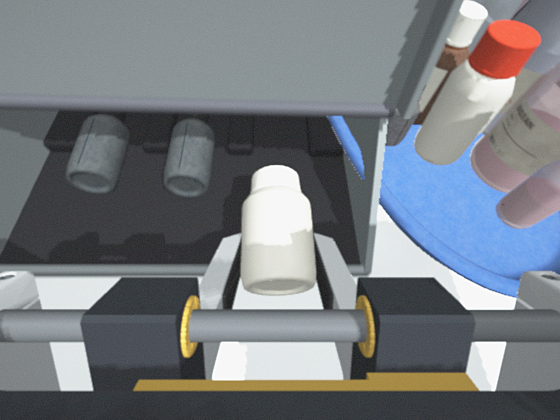

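The vial is held level and the two slim bottles are still in their bays, at (97,155) and (190,157). I'll lift and carry it to the pan.

```bash
python3 -m jog '{"delta_pos": [[0.012,0,-0.012],[0.025,0,-0.025],[0.025,0,-0.025],[0.02,0,-0.02],[0.01,0,-0.01]], "twist": [0,0,0,0,0]}'
python3 -m jog '{"delta_pos": [[-0.012,-0.002,-0.012],[-0.025,-0.003,-0.025],[-0.03,-0.003,-0.03],[-0.03,-0.003,-0.03],[-0.03,-0.003,-0.03]], "twist": [0,0,0,0,0]}'
python3 -m jog '{"delta_pos": [[-0.03,-0.003,-0.03],[-0.03,-0.003,-0.03],[-0.025,-0.001,-0.025],[-0.01,0,-0.012],[0,0,0]], "twist": [0,0,0,0,0]}'
python3 -c "
from h import *
s,p,M=st();print(p,M.T@(np.array([.5024,-.2855,.082])-p),s['force'],s['finger_gap'])"
```

```text
time: 23.75
tool_pos: [0.577, 0.0254, 0.1672]
orientation: [-0.227, 0.703, 0.597, 0.311]
force: [-0.6, 0.4, -2.2]
finger_gap: 0.453
grip_force: 29.8
time: 24.25
tool_pos: [0.5275, -0.1506, 0.1593]
orientation: [-0.231, 0.705, 0.595, 0.309]
force: [0.3, 0.0, -1.4]
finger_gap: 0.451
grip_force: 29.8
time: 24.75
tool_pos: [0.4959, -0.2838, 0.1593]
orientation: [-0.231, 0.706, 0.594, 0.31]
force: [-0.2, -0.3, -1.4]
finger_gap: 0.457
grip_force: 29.8
[ 0.4959 -0.2838  0.1593] [-0.0555  0.0035  0.0541] [-0.1701 -0.2906 -1.4411] 0.4565847916665959
```

```bash
python3 -m jog '{"delta_pos": [[-0.015,0.004,0.014],[-0.018,0,0.018],[-0.014,0,0.014],[-0.006,0,0.006],[0,0,0]], "twist": [0,0,0,0,0]}'
python3 -m jog '{"delta_pos": [[-0.0025,0,0.0025],[-0.0025,0,0.0025],[-0.0015,0,0.0015],[0,0,0],[0,0,0]], "twist": [0,0,0,0,0]}'
python3 -c "
from h import *
s,p,M=st();print(p,s['force'],s['finger_gap'])"
```

```text
time: 25.25
tool_pos: [0.5039, -0.2811, 0.0856]
orientation: [-0.232, 0.704, 0.595, 0.309]
force: [0.2, -0.0, -1.4]
finger_gap: 0.451
grip_force: 29.8
time: 25.75
tool_pos: [0.505, -0.2831, 0.079]
orientation: [-0.229, 0.705, 0.596, 0.309]
force: [-0.2, 0.3, -1.8]
finger_gap: 0.461
grip_force: 29.8
[ 0.505  -0.2831  0.079 ] [-0.175   0.2598 -1.7763] 0.46063271153304003
```

```bash
python3 -m jog '{"delta_pos": [[-0.0018,0,0.0018],[-0.0014,0,0.0014],[-0.001,0,0.001],[0,0,0],[0,0,0]], "twist": [0,0,0,0,0]}'
python3 -m jog '{"delta_pos": [[-0.001,0,0.001],[-0.001,0,0.001],[0,0,0],[0,0,0],[0,0,0]], "twist": [0,0,0,0,0]}'
```

```text
time: 26.25
tool_pos: [0.5051, -0.283, 0.0726]
orientation: [-0.23, 0.705, 0.596, 0.309]
force: [-0.3, 0.6, -0.6]
finger_gap: 0.458
grip_force: 29.8
time: 26.75
tool_pos: [0.5053, -0.2832, 0.0706]
orientation: [-0.229, 0.704, 0.596, 0.309]
force: [-1.2, -0.8, 3.0]
finger_gap: 0.456
grip_force: 29.7
```

```bash
python3 -m jog '{"delta_pos": [[0,0,0],[0,0,0],[0,0,0],[0,0,0],[0,0,0]], "twist": [0,0,0,0,0]}' 0.7
python3 -m jog '{"delta_pos": [[0,0,-0.01],[0,0,-0.02],[0,0,-0.03],[0,0,-0.03],[0,0,-0.03]], "twist": [0,0,0,0,0]}'
python3 -c "
from h import *
s,p,M=st();b,Mb=binpose();print(b,Mb,s['force'],s['finger_gap'])
import cv2
c=ctrl.read_camera('wrist');cv2.imwrite('pics/w7.png',c['img'][:,:,::-1]);c=ctrl.read_camera('top');cv2.imwrite('pics/t7.png',c['img'][:,:,::-1])
a=c['img'][130:290,160:410][:,:,::-1]
cv2.imwrite('pics/j7.png',cv2.resize(a,(780,499),interpolation=cv2.INTER_CUBIC))"
```

```text
time: 27.25
tool_pos: [0.5053, -0.2829, 0.0697]
orientation: [-0.23, 0.705, 0.596, 0.309]
force: [0.5, 0.0, -0.2]
finger_gap: 0.699
grip_force: 0.0
time: 27.75
tool_pos: [0.4854, -0.3672, 0.1557]
orientation: [-0.229, 0.705, 0.596, 0.309]
force: [0.6, -0.5, 0.7]
finger_gap: 0.699
grip_force: 0.0
[  35.6931 -461.7627  155.6803] [[-0.0191  0.9988  0.0455]
 [ 0.705  -0.0188  0.7089]
 [ 0.7089  0.0457 -0.7038]] [ 0.5675 -0.4601  0.7435] 0.6986971393117695
```

View pics/j7.png

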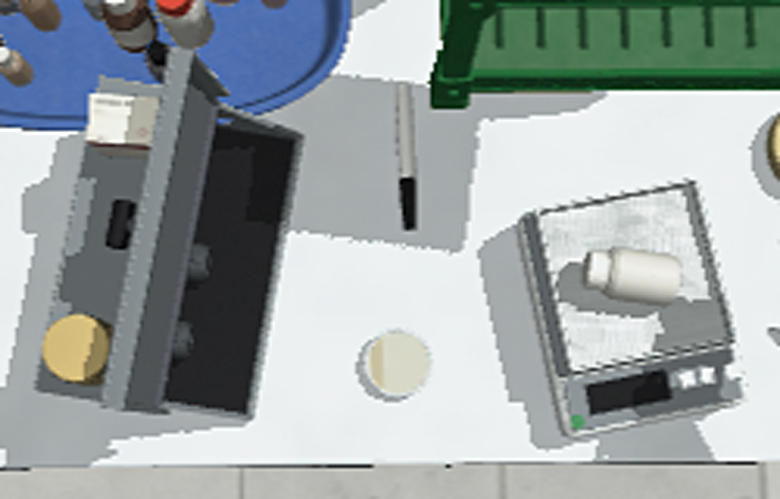

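```bash
cat > plan.py <<'E'
from h import *
b,M=binpose();X=M[:,0];Z=M[:,2]
def tcp(a):
    t=a-np.pi/4
    if t>np.pi/4: c=lid(a,.113,.004,50)+20*Z*[0,1,1]
    else: c=lid(a,.0945,.004,50)
    return c+8*X*[0,1,1]
A=[2.75]+list(np.arange(2.62,-.01,-.131))
P=[tcp(a) for a in A]
if __name__=="__main__":
    pre=P[0]-np.array([0,1,1])*Z*100
    print("now",b,"pre",pre,(M.T@(pre-b)).round(0),"P0",P[0])
    for a,p,q in zip(A[1:],P,P[1:]):print(round(a,2),(M.T@(q-p)).round(1),q.round(0))
E
python3 plan.py
```

```text
now [  36.5448 -464.2954  157.5873] pre [ 50.      -3.6737 257.0486] [396.   9. 255.] P0 [ 50.      66.8233 186.3072]
2.62 [ -6.    0.6 -13.4] [ 50.  53. 192.]
2.49 [ -7.8   0.5 -12.6] [ 50.  39. 195.]
2.36 [ -9.4   0.4 -11.5] [ 50.  24. 196.]
2.23 [-10.8   0.3 -10.1] [ 50.   9. 196.]
2.1 [-12.    0.2  -8.6] [ 50.  -5. 194.]
1.96 [-13.    0.1  -7. ] [ 50. -20. 189.]
1.83 [-13.8  -0.   -5.2] [ 50. -33. 183.]
1.7 [-14.4  -0.1  -3.4] [ 50. -46. 176.]
1.57 [-14.7  -0.2  -1.5] [ 50. -57. 166.]
1.44 [-12.4  -0.2  -1.2] [ 50. -67. 158.]
1.31 [-12.2  -0.4   1.9] [ 50. -74. 148.]
1.18 [-11.9  -0.4   3.5] [ 50. -80. 138.]
1.05 [-11.3  -0.5   5. ] [ 50. -85. 126.]
0.92 [-10.6  -0.5   6.4] [ 50. -87. 114.]
0.79 [-9.6 -0.6  7.8] [ 50. -89. 102.]
0.65 [-8.5 -0.6  9. ] [ 50. -89.  89.]
0.52 [-7.3 -0.7 10. ] [ 50. -87.  77.]
0.39 [-5.9 -0.7 10.9] [ 50. -83.  65.]
0.26 [-4.4 -0.7 11.5] [ 50. -78.  54.]
0.13 [-2.9 -0.7 12. ] [ 50. -72.  43.]
-0.0 [-1.3 -0.7 12.3] [ 50. -64.  34.]
```

```bash
python3 -m jog '{"delta_pos": [[0.03,0.002,0],[0.04,0.002,0],[0.044,0.002,0],[0.044,0.002,0],[0.044,0.001,0]], "twist": [0,0,0,0,0]}' 0
python3 -m jog '{"delta_pos": [[0.04,0,0.025],[0.04,0,0.03],[0.04,0,0.03],[0.04,0,0.035],[0.034,0,0.035]], "twist": [0,0,0,0,0]}'
python3 -m jog '{"delta_pos": [[0,0,0.045],[0,0,0.035],[0,0,0.02],[0,0,0],[0,0,0]], "twist": [0,0,0,0,0]}'
python3 -c "
from plan import *
print(b,M.T@(P[0]-b),st()[0]['qpos'],st()[0]['force'])"
```

```text
time: 28.35
tool_pos: [0.5145, -0.2246, 0.2981]
orientation: [-0.23, 0.705, 0.596, 0.309]
force: [-0.2, -0.3, 0.0]
finger_gap: 0.313
grip_force: 0.0
time: 28.85
tool_pos: [0.5579, 0.0156, 0.3263]
orientation: [-0.229, 0.704, 0.596, 0.309]
force: [-0.3, 0.0, 0.9]
finger_gap: 0.006
grip_force: 0.0
time: 29.35
tool_pos: [0.5739, 0.0826, 0.2556]
orientation: [-0.23, 0.704, 0.596, 0.309]
force: [-0.5, 0.3, -0.7]
finger_gap: 0.005
grip_force: 0.0
[ 48.219   -3.5824 255.626 ] [ 0.5009 -2.5351 98.7417] [-0.405   0.0854  1.4795  0.7835  1.7002 -0.1829] [-0.529   0.3056 -0.7067]
```

```bash
python3 -m jog '{"delta_pos": [[0,-0.002,0.03],[0,0,0.04],[0,0,0.029],[-0.006,0,-0.0134],[-0.0078,0,-0.0126]], "twist": [0,0,0,0,0]}'
python3 -m jog '{"delta_pos": [[-0.0094,0,-0.0115],[-0.0108,0,-0.0101],[-0.012,0,-0.0086],[-0.013,0,-0.007],[0,0,0]], "twist": [0,0,0,0,0]}'
python3 -c "
from plan import *
print(b,P[6],M.T@(P[6]-b),st()[0]['force'])"
```

```text
time: 29.85
tool_pos: [0.5831, 0.1225, 0.1962]
orientation: [-0.229, 0.704, 0.596, 0.31]
force: [-0.0, 1.2, 0.6]
finger_gap: 0.006
grip_force: 0.7
time: 30.35
tool_pos: [0.5722, 0.0633, 0.1877]
orientation: [-0.229, 0.706, 0.595, 0.309]
force: [0.2, 0.3, -0.1]
finger_gap: 0.008
grip_force: 0.0
[ 49.8302 -22.8573 187.6999] [ 50.     -19.5782 189.5675] [3.6342 0.1791 1.0148] [ 0.2494  0.3199 -0.0922]
```

```bash
python3 -m jog '{"delta_pos": [[-0.0112,0,-0.0045],[-0.0144,0,-0.0034],[-0.0147,0,-0.0015],[-0.0124,0,-0.0012],[-0.0122,0,0.0019]], "twist": [0,0,0,0,0]}'
python3 -m jog '{"delta_pos": [[-0.0119,0,0.0035],[-0.0113,-0.0005,0.005],[-0.0106,-0.0005,0.0064],[-0.0096,-0.0005,0.0078],[-0.0085,-0.0005,0.009]], "twist": [0,0,0,0,0]}'
python3 -m jog '{"delta_pos": [[-0.0073,-0.0005,0.01],[-0.0059,-0.0005,0.0109],[-0.0044,-0.0005,0.0115],[0,0,0],[0,0,0]], "twist": [0,0,0,0,0]}'
python3 -c "
from plan import *
print(b,P[19],M.T@(P[19]-b),M.T@(P[-1]-b),st()[0]['force'])"
```

```text
time: 30.85
tool_pos: [0.5643, 0.0139, 0.1478]
orientation: [-0.23, 0.705, 0.596, 0.309]
force: [-0.4, 0.8, -0.1]
finger_gap: 0.001
grip_force: 0.3
time: 31.35
tool_pos: [0.5626, 0.0007, 0.0886]
orientation: [-0.229, 0.705, 0.596, 0.309]
force: [0.2, 0.1, -0.1]
finger_gap: 0.003
grip_force: 0.3
time: 31.85
tool_pos: [0.5648, 0.0116, 0.0542]
orientation: [-0.23, 0.704, 0.596, 0.309]
force: [-0.1, -0.5, 0.2]
finger_gap: 0.009
grip_force: 0.0
[ 51.0392 -75.0174  54.2174] [ 50.     -78.213   53.9073] [-2.4511 -0.9936 -2.0958] [-6.7998 -2.1634 22.2007] [-0.1141 -0.496   0.2484]
```

```bash
python3 -m jog '{"delta_pos": [[-0.003,0,0.008],[-0.001,0,0.006],[0,0,0.005],[0,0,0.003],[0,0,0]], "twist": [0,0,0,0,0]}'
python3 -c "
from plan import *
print(b,M.T@(P[-1]-b),st()[0]['force'])"
python3 -m jog '{"delta_pos": [[0,0,0.002],[0,0,0.002],[0,0,0],[0,0,0],[0,0,0]], "twist": [0,0,0,0,0]}'
```

```text
time: 32.35
tool_pos: [0.5678, 0.0226, 0.0369]
orientation: [-0.229, 0.704, 0.597, 0.309]
force: [-4.1, -5.6, 5.3]
finger_gap: 0.004
grip_force: 4.2
[ 52.1974 -63.7184  36.8505] [-2.4083 -2.3356  1.9383] [-4.0711 -5.6088  5.3121]
time: 32.85
tool_pos: [0.568, 0.0228, 0.0367]
orientation: [-0.228, 0.704, 0.598, 0.308]
force: [-15.2, -18.1, 18.6]
finger_gap: 0.002
grip_force: 13.9
```

```bash
python3 -m jog '{"delta_pos": [[0,0,-0.01],[0,0,-0.04],[0,0,-0.05],[-0.02,0,-0.05],[-0.04,0,-0.05]], "twist": [0,0,0,0,0]}'
python3 -m jog '{"delta_pos": [[-0.04,0,-0.05],[-0.04,0,-0.05],[-0.02,0,-0.04],[0,0,0],[0,0,0]], "twist": [0,0,0,0,0]}'
python3 -c "
from plan import *
import cv2
c=ctrl.read_camera('top')['img'][:,:,::-1];o=cv2.imread('pics/top0.png')
def hd(i):
    g=i[200:235,238:262].max(2)<45;y,x=np.nonzero(g);return x.mean()+238,y.mean()+200,g.sum()
print(hd(o),hd(c),[wp(b2w(lid(a,.088,.026))) for a in(0,.05,.1)])
d=cv2.absdiff(c,o).max(2)
for n,(r0,r1,c0,c1) in dict(lid=(160,270,195,265),dish=(230,262,270,305),marker=(155,205,280,302),jar=(225,260,170,202),carton=(155,182,185,215),pan=(185,255,330,395)).items():print(n,(d[r0:r1,c0:c1]>40).sum())
s,p,M_=st();print(p,s['force'],s['finger_gap'],s['time'])"
```

```text
time: 33.35
tool_pos: [0.5343, -0.138, 0.1316]
orientation: [-0.227, 0.704, 0.598, 0.31]
force: [0.2, -0.4, -0.4]
finger_gap: 0.007
grip_force: 0.0
time: 33.85
tool_pos: [0.5064, -0.2767, 0.1526]
orientation: [-0.229, 0.705, 0.595, 0.31]
force: [0.4, 0.7, 0.3]
finger_gap: 0.006
grip_force: 0.0
(np.float64(251.38823529411764), np.float64(216.6235294117647), np.int64(85)) (np.float64(250.88311688311688), np.float64(216.8181818181818), np.int64(77)) [array([252.3011, 217.0847]), array([252.969 , 217.0136]), array([253.5637, 216.9248])]
lid 254
dish 0
marker 0
jar 0
carton 0
pan 1158
[ 0.5064 -0.2753  0.1525] [-0.9045  0.3208 -0.2052] 0.004550821104937072 33.9
```

```bash
python3 -m jog '{"delta_pos": [[0,0,-0.03],[0,0,-0.03],[0,0,-0.02],[0,0,0],[0,0,0]], "twist": [0,0,0,0,0]}'
python3 -c "
from cell import ctrl
print(ctrl.finish_job())"
```

```text
time: 34.4
tool_pos: [0.4937, -0.3297, 0.2087]
orientation: [-0.23, 0.704, 0.596, 0.309]
force: [1.1, 0.4, -0.9]
finger_gap: 0.003
grip_force: 0.0
the job is handed in; nothing more can be done
None
```

The job is handed in at 34 s, with no verdict returned: the thick vial from bay 2 (picked out by wrist camera and confirmed by the grip width) lies on the pan, both slim bottles were left in the bin, the lid is pressed shut, and the jar, carton, dish and marker show no change in the top view.

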